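Set the test code on a thumbwheel bank and throw the starter switch

ROBOT

A 7-joint arm with a two-finger parallel gripper is mounted at the origin on the work surface. World frame = base frame: x ahead of the robot, y to its left, z up, the work surface at z = 0. Lengths are in m, angles in degrees, forces in N, time in s.
With the tool pointing down it reaches from about 0.425 to 0.875 m from the base axis. Payload 4.7 kg.
Tool frame: the origin (TCP) lies on the front face of the gripper's body, between the roots of the fingers; the fingertips stand 70 mm ahead of it and the grasp point (between the pads) lies 51 mm ahead of it; z points along the fingers, x is the direction in which the jaws open and shut, and the axes are right-handed (so a half turn about z gives the same grasp; the last joint's range is limited). The gripper opens to 87 mm and grips with 3 to 60 N. Pads are 19 mm wide; open, the fingers measure 117 mm over their backs; the gripper's body (75 mm by 190 mm) begins 51 mm behind the grasp point.
Start: joints at [-65.025, 18.392, -4.016, 83.108, 1.295, 78.541, -3.26], TCP at [0.266, 0.593, 0.292] pointing down, gripper open.
Joint ranges: [-163.93, 163.93], [-17.29, 119.83], [-79.2, 71.16], [3.27, 140.29], [-89.18, 269.18], [5.43, 117.66], [-154.24, 154.24]. Speed limits (degrees/s): [147.25, 147.25, 180, 180, 180, 180, 180].

INTERFACE

Orientations are given as [roll, pitch, yaw] about the fixed x, y, z axes, in that order (R = Rz(yaw) Ry(pitch) Rx(roll)).
In Python, from cell import * gives the robot as it stands. The module is installed in compiled form; this text tells all that it offers.
- The arm moves only by the shell command python3 -m crank 'ROWS' [FORCE]. ROWS is JSON, a list of rows, each a list of 7 numbers: the finger opening in mm, from 0 to 87, then the shift along the world's x, y, z in mm, then the turn, a rotation vector about the world's x, y, z in degrees. In form: [[gripper, dx, dy, dz, wx, wy, wz], ...]. A call has 1 to 8 rows; each row is the pose to reach, as a shift and turn from the pose measured when the call began; what a row does not reach only later rows make up. A row lasts 1/10 s, in which the tool goes at most 50 mm and 8.59 degrees, less where a joint would pass 70% of its speed; a pose out of reach is approached as far as the arm can. A call with a gripper value outside its range is refused whole. The fingers move at their own pace and stop on an object; FORCE is the grip in N (left out, the last holds). Time passes only in rows, so rows that repeat a pose let the fingers close. It gives the time, the measured TCP pose, the force and the opening at its end, in the units of the state.
- get_obs(): the state, without advancing time (a new reading comes with each control period).
- read_camera(name): name is "side" or "top" or "wrist"; returns a dict with "img" (384x512x3 uint8, red, green, blue), "K" (3x3 intrinsics, pixels), "cam_to_world" (4x4, takes a point from camera to world coordinates). Camera axes: x right, y down, z forward; pixel columns grow to the right and rows downward; lengths in m; the calibration is good to about 2 mm. A picture is of the moment at which its call begins. There is no depth.
- sign_off(): hands the job in, once; it reports no verdict.
The state is a dict: "time_s": time; "qpos": joint angles; "joint_velocities": joint speeds; "effort": joint torques, N m; "tool_pos": TCP position; "tool_rot": TCP orientation; "force": force on the tool from outside, world axes, zero at the start; "wrist_torque": the same for the moment, N m; "grip_width": finger opening in m.
Only numpy, scipy, OpenCV 4.12 (cv2) and the standard library are available. Lean on these libraries where they do the work, as an engineer would, in place of code of your own. Each camera call takes 0.05 s, during which the arm holds its last target.

TASK

Set the three big thumbwheels held in the bench clamp to 4-2-5, reading from the robot's left to its right, so that the blue four-dot face, then the red two-dot face, then the green five-dot face point straight up. Only then throw the chrome-knobbed switch fully over, away from the robot. Leave the brass compass bowl, the green jewel lamp and the ivory toggle where they are.

Things in the scene. Friction and masses are not known exactly. Their poses are not given: they have to be found in the camera images.
- bank: thumbwheel bank in a cast clamp, fixed. Origin: centre of its underside; x across the wheels (away from the robot), y along the axle to the robot's left, z up. Grey housing 130 (x) by 190 (y), top 50 mm high; clamp to 120 mm at +-y (screw handle to 142 at -y), 75 at +-x. Wheels at y = 50, 0, -50 stand half out; bearers at y = +-80 are 79 mm high; discs of radius 26 between wheels
- wheel_left (a joint): left (y = +50 mm) thumbwheel's angle, rad; must show 4 dots (blue). Grows as its top is pushed along the bank's +x. Face with n dots is straight up at (n-1)*1.0472 (1 white, 2 red, 3 yellow, 4 blue, 5 green, 6 black); end stops at -0.25 and 5.5. No click stops: friction (0.05 N m, about 1.2 N at a lug) holds it where it is left
- wheel_mid (a joint): middle thumbwheel's angle, rad; must show 2 dots (red). Grows as its top is pushed along the bank's +x. Face with n dots is straight up at (n-1)*1.0472 (1 white, 2 red, 3 yellow, 4 blue, 5 green, 6 black); end stops at -0.25 and 5.5. No click stops: friction (0.05 N m, about 1.2 N at a lug) holds it where it is left
- wheel_right (a joint): right (y = -50 mm) thumbwheel's angle, rad; must show 5 dots (green). Grows as its top is pushed along the bank's +x. Face with n dots is straight up at (n-1)*1.0472 (1 white, 2 red, 3 yellow, 4 blue, 5 green, 6 black); end stops at -0.25 and 5.5. No click stops: friction (0.05 N m, about 1.2 N at a lug) holds it where it is left
- axle_left (a point): centre of the left wheel, on the axle, 62 mm above the bench, not turning with it. The wheel is a six-sided drum 24 mm wide, its faces 28 mm from the axle, with a brass lug at each edge between faces: 6 mm thick, 18 mm wide, its end 45 mm from the axle. With a face up, the two lugs beside it stand 30 degrees either side of vertical
- axle_mid (a point): centre of the middle wheel, on the axle, 62 mm above the bench, not turning with it. The wheel is a six-sided drum 24 mm wide, its faces 28 mm from the axle, with a brass lug at each edge between faces: 6 mm thick, 18 mm wide, its end 45 mm from the axle. With a face up, the two lugs beside it stand 30 degrees either side of vertical
- axle_right (a point): centre of the right wheel, on the axle, 62 mm above the bench, not turning with it. The wheel is a six-sided drum 24 mm wide, its faces 28 mm from the axle, with a brass lug at each edge between faces: 6 mm thick, 18 mm wide, its end 45 mm from the axle. With a face up, the two lugs beside it stand 30 degrees either side of vertical
- switch_base: fixed black box of the starter switch, 70 (x) by 50 (y) by 25 mm, origin: centre of its underside on the bench; x is the way the lever is thrown (roughly away from the robot), z up. To the left or the right of the bank
- switch (a joint): switch lever's angle, rad: 0 = leaning 0.5 rad towards the robot (its start), 1.0 = fully over, leaning 0.5 rad away; hinge 22 mm above the base's origin, along the base's y. Stays where it is left (friction 0.06 N m)
- switch_tip (a point): centre of the 26 mm chrome ball on the lever's end, 80 mm from the hinge on a 10 mm rod; at both ends of its swing it stands 92 mm above the bench, 38 mm either side of the base's middle
- compass: brass compass bowl, 110 mm diameter, 50 mm high, loose, origin: centre of its underside; not to be moved
- jewel: green glass indicator jewel on a chrome collar, 32 mm diameter, 24 mm high, loose, origin: centre of its underside; not to be moved
- toggle: cracked ivory bakelite toggle switch, 50 by 34 by 51 mm high, loose, origin: centre of its underside; not to be moved

How it is judged (in metres and radians):
On the way, in this order (a step that is already met when the one before it is completed fails the run):
1. all three wheels show the code with the switch not yet thrown (value of joint wheel_left between 2.972 and 3.312 rad and value of joint wheel_mid between 0.877 and 1.217 rad and value of joint wheel_right between 4.019 and 4.359 rad and value of joint switch below 0.5 rad), for 0.2 s.
2. the switch is thrown fully over (value of joint switch above 0.88 rad), for 0.2 s.
At the end, for the whole second after the job is handed in: The wheels show 4, 2 and 5 from left to right, each within 0.17 rad (10 degrees) of straight up (joints 3.142, 1.047, 4.189), the switch lever is at 0.88 rad or more of its 1.0 rad, and all four are at rest (value of joint wheel_left between 2.972 and 3.312 rad and value of joint wheel_mid between 0.877 and 1.217 rad and value of joint wheel_right between 4.019 and 4.359 rad and value of joint switch above 0.88 rad and velocity of joint wheel_left between -0.1 and 0.1 rad/s and velocity of joint wheel_mid between -0.1 and 0.1 rad/s and velocity of joint wheel_right between -0.1 and 0.1 rad/s and velocity of joint switch between -0.1 and 0.1 rad/s); the robot touches nothing.
It fails at once if the switch passes its middle while a wheel is off the code (value of joint switch above 0.5 rad and not (value of joint wheel_left between 2.972 and 3.312 rad and value of joint wheel_mid between 0.877 and 1.217 rad and value of joint wheel_right between 4.019 and 4.359 rad)).
It fails at once if the compass is moved more than 15 mm (distance of compass from where it was at the start of the episode above 0.015 m).
It fails at once if the jewel is moved more than 15 mm (distance of jewel from where it was at the start of the episode above 0.015 m).
It fails at once if the toggle is moved more than 15 mm (distance of toggle from where it was at the start of the episode above 0.015 m).
It also fails if it takes over 54 s, if anything falls off the work surface, if the arm or the gripper's body presses on something with over 40 N, if the wrist force passes 120 N, or if a joint passes its speed limit or range.

## Working session

There is one attempt and no reset: what is moved stays moved. The work goes in short steps, Python scripts to look and compute and a shell command to move; the robot and the scene stay as the last step left them, time stands still between calls to the robot, and variables do not carry over. Pictures are saved under pics/ and viewed, and the job is handed in when it is done.

```bash
mkdir -p pics; cat > h.py <<'E'
from cell import *
import numpy as np, cv2
def ray(c,u,v):
    K=c["K"];T=c["cam_to_world"];d=T[:3,:3]@np.linalg.inv(K)@np.array([u,v,1.]);return T[:3,3],d
def onz(c,u,v,z):
    o,d=ray(c,u,v);return o+d*(z-o[2])/d[2]
def proj(c,p):
    T=np.linalg.inv(c["cam_to_world"]);q=c["K"]@(T[:3,:3]@np.asarray(p)+T[:3,3]);return q[:2]/q[2]
def tri(c1,p1,c2,p2):
    o1,d1=ray(c1,*p1);o2,d2=ray(c2,*p2);A=np.stack([d1,-d2],1);s=np.linalg.lstsq(A,o2-o1,rcond=None)[0]
    a=o1+s[0]*d1;b=o2+s[1]*d2;return (a+b)/2,np.linalg.norm(a-b)
def save(c,n,box=None,s=1):
    im=c["img"]
    if box: im=im[box[1]:box[3],box[0]:box[2]]
    im=cv2.resize(im,None,fx=s,fy=s,interpolation=cv2.INTER_CUBIC)
    cv2.imwrite("pics/"+n+".png",im[:,:,::-1])
E
python3 - <<'E'
from h import *
import pickle
d={}
for n in ["side","top","wrist"]:
    c=read_camera(n);save(c,n+"0",s=1.5);d[n]=c
    print(n,c["K"].tolist(),c["cam_to_world"].round(3).tolist())
pickle.dump(d,open("c0.pkl","wb"))
o=get_obs();print(o)
E
```

```text
side [[440.30840799550214, 0.0, 257.68853846998434], [0.0, 440.30840799550214, 187.02513547762453], [0.0, 0.0, 1.0]] [[0.999, -0.042, 0.021, 0.56], [-0.045, -0.742, 0.669, -0.614], [-0.012, -0.669, -0.743, 0.786], [0.0, 0.0, 0.0, 1.0]]
top [[368.83735338894746, 0.0, 256.3257138030672], [0.0, 368.83735338894746, 189.1900571260055], [0.0, 0.0, 1.0]] [[-0.026, -0.994, 0.107, 0.491], [-0.999, 0.028, 0.019, -0.005], [-0.021, -0.106, -0.994, 0.912], [0.0, 0.0, 0.0, 1.0]]
wrist [[291.1298358392528, 0.0, 253.0573517448414], [0.0, 291.1298358392528, 191.67862468753302], [0.0, 0.0, 1.0]] [[0.41, 0.882, 0.231, 0.203], [0.912, -0.396, -0.107, 0.622], [-0.003, 0.254, -0.967, 0.384], [0.0, 0.0, 0.0, 1.0]]
{'time_s': 0.15, 'qpos': array([-65.02437183,  18.43059779,  -4.01568151,  83.15988752,
         1.29635435,  78.54104759,  -3.25998823]), 'joint_velocities': array([-0.00425026, -0.15555958, -0.01976464, -0.17683559,  0.05200927,
       -0.10486257, -0.10777522]), 'effort': array([ 2.56678391e-06, -4.91791642e+01, -4.04590080e-01, -3.12876284e+01,
       -6.40383828e-02,  4.04475164e-02,  1.01727239e-04]), 'tool_pos': array([0.2660267 , 0.59271379, 0.29138892]), 'tool_rot': array([1.79993611e+02, 8.62378902e-02, 6.58342078e+01]), 'force': array([-0.6337464 ,  0.41004881,  0.27835735]), 'wrist_torque': array([ 0.07393565,  0.0503636 , -0.0206804 ]), 'grip_width': 0.0870492636807282}
```

View pics/side0.png

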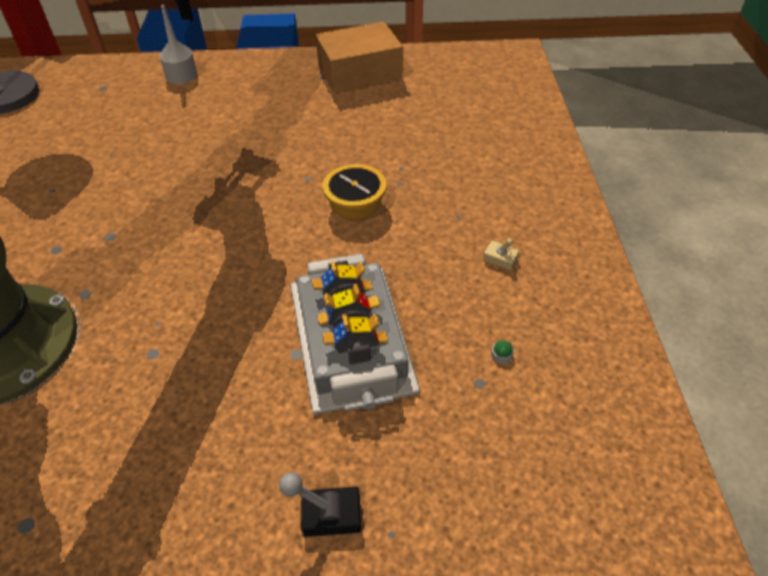

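View pics/top0.png

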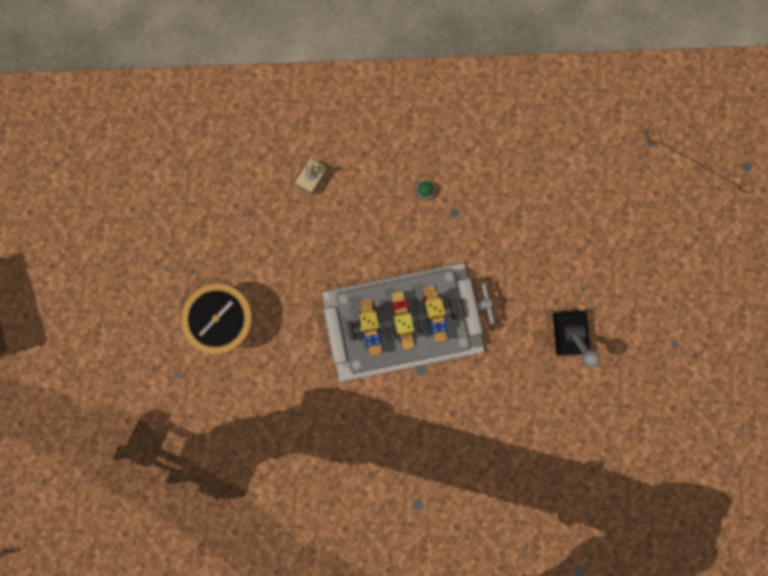

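View pics/wrist0.png

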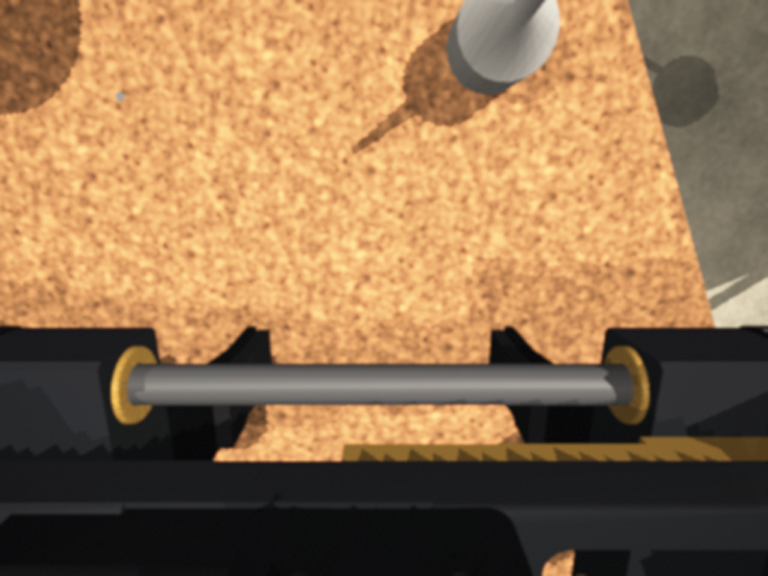

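The side view has the bank at (355,330), the switch ball at (290,484), the compass at (355,190), the toggle at (502,255) and the jewel at (503,350), all in 1.5x pixels. All three wheels show roughly yellow up. Next I'll zoom in and measure.

```bash
python3 - <<'E'
import pickle;from h import *
d=pickle.load(open("c0.pkl","rb"))
save(d["top"],"topz",(205,165,435,265),3.4)
save(d["side"],"sidez",(180,160,290,285),4.7)
E
```

```text
(no output)
```

View pics/topz.png

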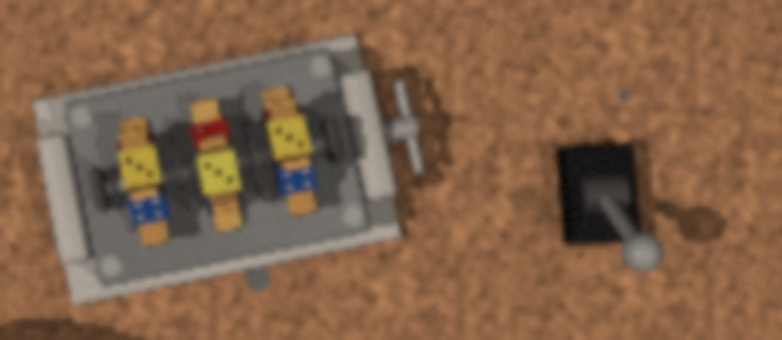

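View pics/sidez.png

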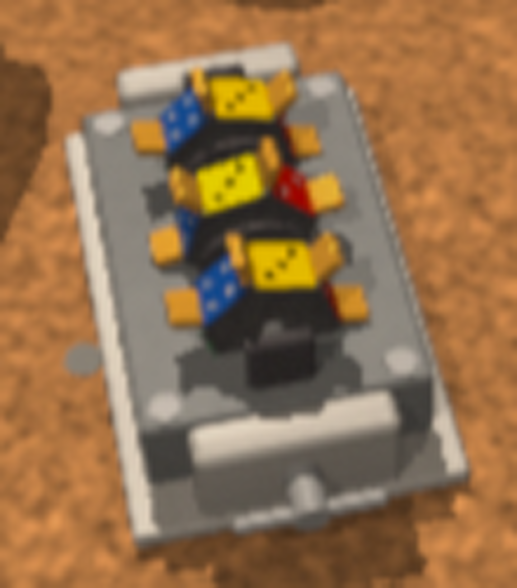

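```bash
cat > m0.py <<'E'
import pickle;from h import *
d=pickle.load(open("c0.pkl","rb"))
t=lambda x,y:(205+(x+.5)/3.4-.5,165+(y+.5)/3.4-.5)
s=lambda x,y:(180+(x+.5)/4.7-.5,160+(y+.5)/4.7-.5)
T,S=d["top"],d["side"]
P=[]
for a,b in [((81,117),(322,86)),((320,66),(402,360)),((352,214),(164,407)),((110,265),(109,123))]:
    p,e=tri(T,t(*a),S,s(*b));print(p.round(4),round(e,4));P.append(p)
P=np.array(P);c=P.mean(0);xa=P[0]+P[1]-P[2]-P[3];ya=P[0]+P[3]-P[1]-P[2]
print(c,np.degrees(np.arctan2(xa[1],xa[0])),np.degrees(np.arctan2(-ya[0],ya[1])))
# switch ball
p,e=tri(T,t(641,251),S,(290/1.5-.2,484/1.5-.2));print("ball",p,e)
q=[onz(T,*t(*a),0.025) for a in [(558,149),(633,145),(640,238),(567,242)]];print("box",np.round(q,4),np.mean(q,0))
for n,a,z in [("compass",(216,319),.05),("jewel",(425,190),.02),("toggle",(312,175),.03)]:
    print(n,onz(T,a[0]/1.5,a[1]/1.5,z))
E
python3 m0.py
```

```text
[0.5612 0.0772 0.0503] 0.0011
[ 0.5913 -0.0886  0.0513] 0.0021
[ 0.4889 -0.1067  0.05  ] 0.003
[0.4588 0.0591 0.0497] 0.0025
[ 0.525063   -0.01473353  0.05032717] 10.016530182814808 10.294501411859438
ball [ 0.46056544 -0.2861912   0.09166506] 0.0028201563803819164
box [[ 0.532  -0.2556  0.025 ]
 [ 0.5334 -0.308   0.025 ]
 [ 0.4686 -0.3087  0.025 ]
 [ 0.4671 -0.2581  0.025 ]] [ 0.50030666 -0.28259516  0.025     ]
compass [0.53515216 0.27655883 0.05      ]
jewel [ 0.73995289 -0.05889573  0.02      ]
toggle [0.76825876 0.12605835 0.03      ]
```

The top and side bolts triangulate consistently. The bank centre is (0.525, -0.015) at about 10° yaw, and the switch ball is at (0.461, -0.286, 0.092). Next I'll measure the wheel angles from the yellow faces.

```bash
cat >> h.py <<'E'
B=np.array([.525,-.0147]);yaw=np.radians(10.1)
bx=np.array([np.cos(yaw),np.sin(yaw)]);by=np.array([-bx[1],bx[0]])
RNG={"red":[(0,8),(172,180)],"yellow":[(22,34)],"blue":[(100,130)],"green":[(45,85)]}
def faces(c,color,smin=120,vmin=60,sm=None):
    hsv=cv2.cvtColor(c["img"],cv2.COLOR_RGB2HSV);m=0
    for a,b in RNG[color]: m=m|cv2.inRange(hsv,(a,smin if color!="yellow" else 170,vmin),(b,255,255))
    n,l,st,ce=cv2.connectedComponentsWithStats(m)
    return [(ce[i],st[i,4]) for i in range(1,n) if st[i,4]>=8]
def angs(c,color,fn):
    # angle of a face centre from vertical: intersect ray with wheel plane v=y_w circle r=28
    out=[]
    for (uv,a) in faces(c,color):
        o,dd=ray(c,*uv)
        ro=np.array([(o[:2]-B)@bx,(o[:2]-B)@by,o[2]-.062]);rd=np.array([dd[:2]@bx,dd[:2]@by,dd[2]])
        best=None
        A=rd[0]**2+rd[2]**2;b=ro[0]*rd[0]+ro[2]*rd[2];C=ro[0]**2+ro[2]**2-.028**2
        D=b*b-A*C
        if D<0: continue
        s=(-b-np.sqrt(D))/A;p=ro+s*rd
        if abs(p[1])>.08: continue
        phi=np.arctan2(p[0],p[2]);out.append((round(p[1]*1000),round(float((fn-1)*1.0472+phi),3),int(a)))
    return out
def report(c):
    for k,n in [("red",2),("yellow",3),("blue",4),("green",5)]: print(k,angs(c,k,n))
E
python3 - <<'E'
import pickle;from h import *
d=pickle.load(open("c0.pkl","rb"))
for n in ["top","side"]: print(n);report(d[n])
E
```

```text
top
red [(0, 2.054, 58)]
yellow [(-48, 2.145, 9), (49, 2.555, 10), (56, 2.268, 11)]
blue [(-49, 2.322, 37), (48, 2.36, 35)]
green []
side
red [(-4, 1.845, 57), (-63, 2.089, 11)]
yellow [(49, 2.319, 116), (0, 1.836, 139), (-51, 2.301, 144)]
blue [(48, 2.311, 55), (-1, 1.747, 12), (-50, 2.264, 69)]
green []
```

Initial angles are left ≈2.32, mid ≈1.84 and right ≈2.30. The plan is to close the fingers, with the jaw axis along the axle, and push the lugs. I'll start with the approach.

```bash
python3 -m crank '[[0,18,-47,0,0,0,5],[0,36,-94,0,0,0,10],[0,54,-141,0,0,0,15],[0,72,-188,0,0,0,20],[0,90,-235,0,0,0,25],[0,108,-282,0,0,0,30],[0,126,-330,-10,0,0,34.2],[0,144,-377,-20,0,0,34.2]]' 20; cat >> h.py <<'E'
def st():
    o=get_obs();p=o["tool_pos"];q=p[:2]-B
    print("t",round(o["time_s"],2),"tcp",(p*1000).round(1),"rot",o["tool_rot"].round(1),"u,v,tipz",round(q@bx*1000,1),round(q@by*1000,1),round(p[2]*1000-70,1),"F",o["force"].round(1),"w",round(o["grip_width"]*1000,1))
def to(u,v,tz,yawt=100.1):
    o=get_obs();p=o["tool_pos"]*1000;w=B*1000+u*bx+v*by
    print("shift for",(u,v,tz),[round(float(x),1) for x in (w[0]-p[0],w[1]-p[1],tz+70-p[2])],"wz",round(float((yawt-o["tool_rot"][2]+180)%360-180),1))
E
python3 -c "
from h import *
st();to(-38,50,130);print(get_obs()['qpos'].round(1))"
```

```text
time_s: 0.95
tool_pos: [0.4084, 0.219, 0.2726]
tool_rot: [179.9, 0.0, 100.1]
force: [1.0, 0.1, -0.2]
grip_width: 0.0308
t 0.95 tcp [408.4 219.  272.6] rot [179.9   0.  100.1] u,v,tipz -73.8 250.5 202.6 F [ 1.   0.1 -0.2] w 30.8
shift for (-38, 50, 130) [70.4, -191.1, -72.6] wz -0.0
[-41.5  -4.1   9.5 110.4   0.8  73.6  67.9]
```

```bash
python3 -m crank '[[0,18,-48,-18,0,0,0],[0,35,-96,-36,0,0,0],[0,53,-144,-54,0,0,0],[0,70.4,-191,-73,0,0,0],[0,70.4,-191,-73,0,0,0],[0,70.4,-191,-73,0,0,0],[0,70.4,-191,-73,0,0,0]]'
python3 -c "
from h import *
st();to(-38,50,97);print(get_obs()['qpos'].round(1))
for n in ['side','wrist']: save(read_camera(n),n+'1',s=1.5)"
```

```text
time_s: 1.65
tool_pos: [0.4786, 0.0285, 0.1995]
tool_rot: [180.0, 0.0, 100.1]
force: [-0.2, 0.8, -0.3]
grip_width: 0.0003
t 1.65 tcp [478.6  28.5 199.5] rot [180.    0.  100.1] u,v,tipz -38.1 50.7 129.5 F [-0.2  0.8 -0.3] w 0.3
shift for (-38, 50, 97) [0.2, -0.6, -32.5] wz -0.0
[-29.6   1.1  23.4 114.2  -0.5  64.7  94.1]
```

View pics/side1.png

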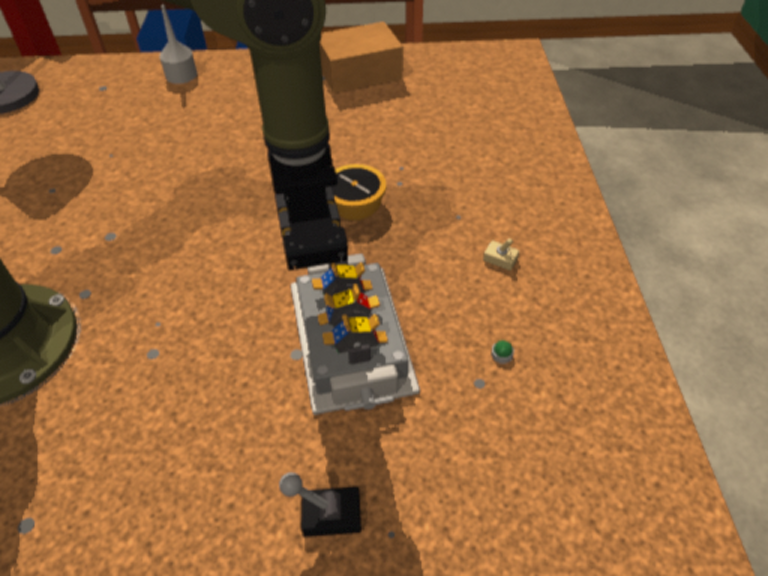

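View pics/wrist1.png

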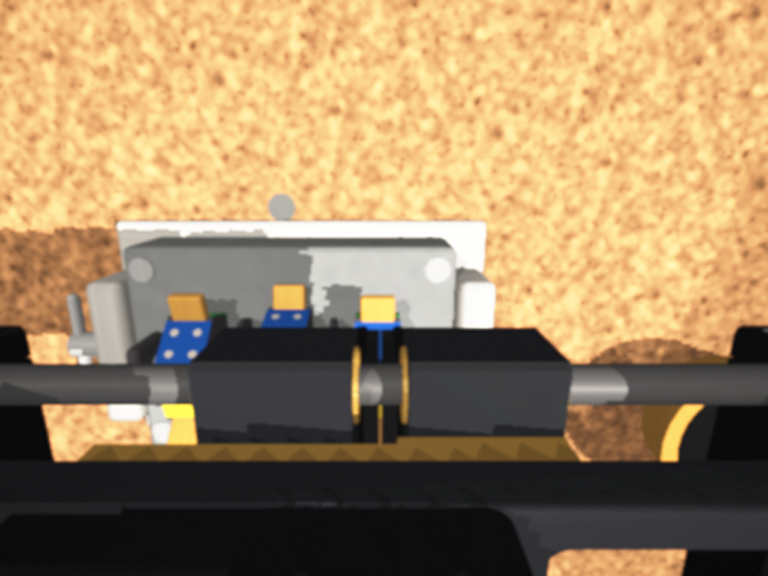

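The side view shows the fingers over the robot side of the left wheel. In the wrist view they line up with its lug (col 378). Now I'll lower and push.

```bash
python3 -m crank '[[0,0,-0.6,-16,0,0,0],[0,0,-0.6,-32.5,0,0,0],[0,0,-0.6,-32.5,0,0,0],[0,10,1.2,-32.5,0,0,0],[0,19,2.8,-32.5,0,0,0],[0,27,4.2,-32.5,0,0,0],[0,35,5.6,-32.5,0,0,0],[0,38,6.2,-32.5,0,0,0]]'
python3 -c "
from h import *
st()
c=read_camera('side');save(c,'side2',(180,140,290,265),4.7);report(c);to(4,50,97)"
```

```text
time_s: 2.55
tool_pos: [0.5176, 0.0361, 0.1675]
tool_rot: [179.9, 0.0, 100.3]
force: [-1.7, 0.7, -0.2]
grip_width: 0.0002
t 2.55 tcp [517.6  36.1 167.5] rot [179.9   0.  100.3] u,v,tipz 1.7 51.3 97.5 F [-1.7  0.7 -0.2] w 0.2
red [(-4, 1.861, 55), (-62, 2.142, 15)]
yellow [(41, 3.101, 17), (0, 1.821, 123), (-51, 2.294, 130)]
blue [(-2, 1.808, 10), (-51, 2.25, 68)]
green [(47, 2.879, 15)]
shift for (4, 50, 97) [2.5, -0.8, -0.4] wz -0.2
```

View pics/side2.png

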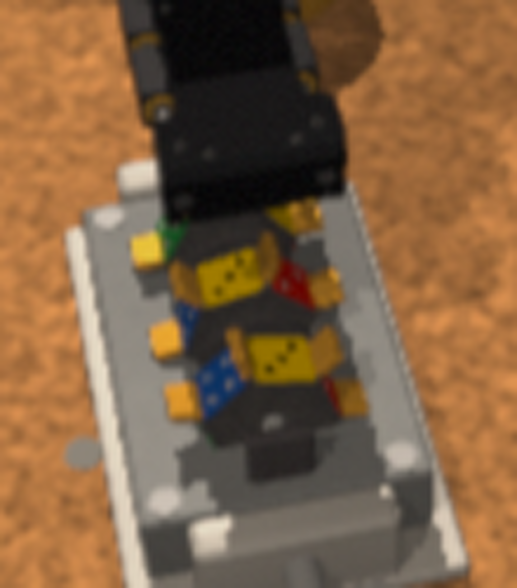

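```bash
python3 -m crank '[[0,3,0,-0.4,0,0,0],[0,4.5,0,-0.4,0,0,0],[0,4.5,0,-0.4,0,0,0],[0,4.5,0,20,0,0,0],[0,4.5,0,60,0,0,0],[0,-10,60,110,0,0,0],[0,-30,90,140,0,0,0],[0,-30,90,140,0,0,0]]'
python3 -c "
from h import *
st()
for n in ['side','top']:
  c=read_camera(n);save(c,n+'3',(180,140,290,265) if n=='side' else (205,165,345,265),4.7);print(n);report(c)"
```

```text
time_s: 3.4
tool_pos: [0.4877, 0.1294, 0.3109]
tool_rot: [179.6, -0.1, 100.5]
force: [0.4, 0.3, -0.2]
grip_width: 0.0005
t 3.4 tcp [487.7 129.4 310.9] rot [ 1.796e+02 -1.000e-01  1.005e+02] u,v,tipz -11.5 148.4 240.9 F [ 0.4  0.3 -0.2] w 0.5
side
red [(-4, 1.856, 54), (-63, 2.149, 13)]
yellow [(42, 3.138, 24), (0, 1.826, 123), (-51, 2.302, 129)]
blue [(49, 3.123, 83), (-1, 1.725, 13), (-50, 2.242, 67)]
green [(48, 3.105, 33)]
top
red [(-1, 2.027, 49)]
yellow [(-47, 2.491, 16)]
blue [(50, 3.21, 82), (-48, 2.343, 33)]
green []
```

View pics/side3.png

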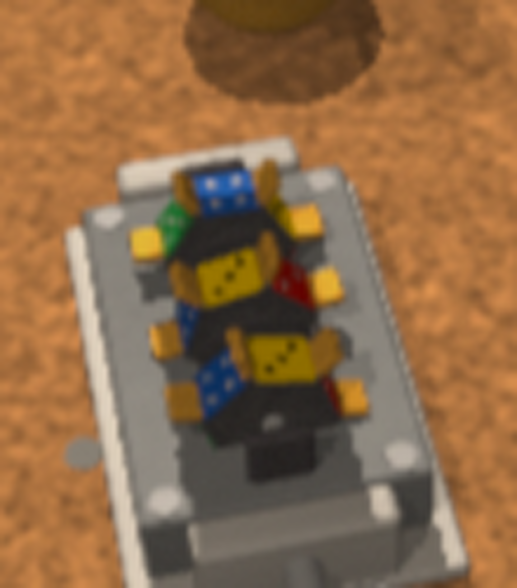

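The left wheel now reads 3.12 (side) and 3.21 (top), so it is set, with the blue face up at (225,190). Next is the middle wheel, pushed from the far side.

```bash
python3 -c "
from h import *
to(38,0,150);to(38,0,97)"
```

```text
shift for (38, 0, 150) [74.4, -137.8, -90.7] wz -0.5
shift for (38, 0, 97) [74.4, -137.8, -143.7] wz -0.5
```

```bash
python3 -m crank '[[0,19,-35,-22,0,0,0],[0,38,-70,-45,0,0,0],[0,56,-105,-68,0,0,0],[0,74.4,-137.8,-90,0,0,-0.5],[0,74.4,-137.8,-90,0,0,-0.5],[0,74.4,-137.8,-90,0,0,-0.5]]'
python3 -c "
from h import *
st();c=read_camera('side');save(c,'side4',(180,100,310,265),3.6)
to(38,0,97);to(3,0,97);to(-1,0,97)"
```

```text
time_s: 4.1
tool_pos: [0.5619, -0.0103, 0.2193]
tool_rot: [179.6, -0.1, 99.9]
force: [-0.1, 1.0, 1.3]
grip_width: 0.0003
t 4.1 tcp [561.9 -10.3 219.3] rot [ 1.796e+02 -1.000e-01  9.990e+01] u,v,tipz 37.1 -2.1 149.3 F [-0.1  1.   1.3] w 0.3
shift for (38, 0, 97) [0.2, 0.5, -53.2] wz 0.1
shift for (3, 0, 97) [-34.2, -5.6, -53.2] wz 0.1
shift for (-1, 0, 97) [-38.2, -6.3, -53.2] wz 0.1
```

View pics/side4.png

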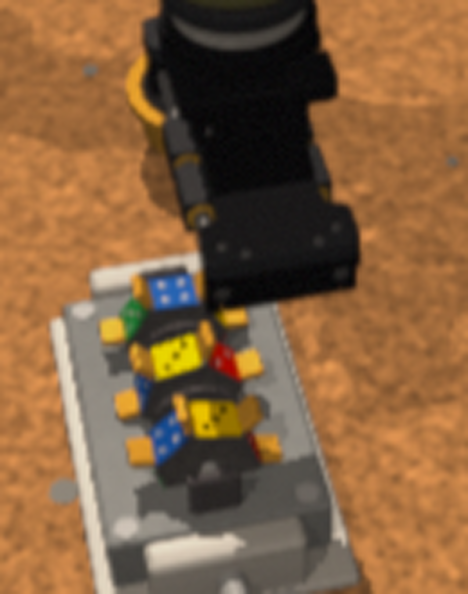

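The fingers hover over the far side of the middle wheel, clear of the lugs. Lowering and pushing back towards the robot.

```bash
python3 -m crank '[[0,0.2,0.5,-25,0,0,0],[0,0.2,0.5,-50,0,0,0],[0,0.2,0.5,-53.2,0,0,0],[0,-10,-1.3,-53.2,0,0,0],[0,-19,-2.9,-53.2,0,0,0],[0,-27,-4.3,-53.2,0,0,0],[0,-35,-5.7,-53.2,0,0,0],[0,-38.2,-6.3,-53.2,0,0,0]]'
python3 -c "
from h import *
st();to(-5.5,0,97)"
```

```text
time_s: 4.95
tool_pos: [0.5234, -0.0149, 0.1678]
tool_rot: [179.5, -0.2, 100.0]
force: [0.7, 0.7, 0.6]
grip_width: 0.0004
t 4.95 tcp [523.4 -14.9 167.8] rot [179.5  -0.2 100. ] u,v,tipz -1.6 0.0 97.8 F [0.7 0.7 0.6] w 0.4
shift for (-5.5, 0, 97) [-3.8, -0.7, -0.8] wz 0.1
```

```bash
python3 -m crank '[[0,-3,-0.5,-0.8,0,0,0],[0,-4,-0.7,-0.8,0,0,0],[0,-4,-0.7,-0.8,0,0,0],[0,-4,-0.7,20,0,0,0],[0,-4,-0.7,60,0,0,0],[0,-20,100,60,0,0,0],[0,-30,140,80,0,0,0],[0,-30,140,80,0,0,0]]'
python3 -c "
from h import *
st()
for n in ['side','top']:
  c=read_camera(n);save(c,n+'5',(180,140,290,265) if n=='side' else (205,165,345,265),4.7);print(n);report(c)
to(-38,-50,140)"
```

```text
time_s: 5.75
tool_pos: [0.4925, 0.1267, 0.2479]
tool_rot: [179.5, -0.2, 100.0]
force: [0.5, 0.1, 0.0]
grip_width: 0.0006
t 5.75 tcp [492.5 126.7 247.9] rot [179.5  -0.2 100. ] u,v,tipz -7.2 144.9 177.9 F [0.5 0.1 0. ] w 0.6
side
red [(0, 1.045, 130), (-62, 2.142, 15)]
yellow [(42, 3.129, 21), (0, 0.941, 61), (-51, 2.298, 132)]
blue [(49, 3.13, 80), (-51, 2.25, 68)]
green [(48, 3.12, 28)]
top
red [(0, 1.111, 137)]
yellow [(-53, 2.319, 10)]
blue [(50, 3.195, 78), (-48, 2.334, 34)]
green []
shift for (-38, -50, 140) [4.4, -203.0, -38.6] wz -0.5
```

View pics/side5.png

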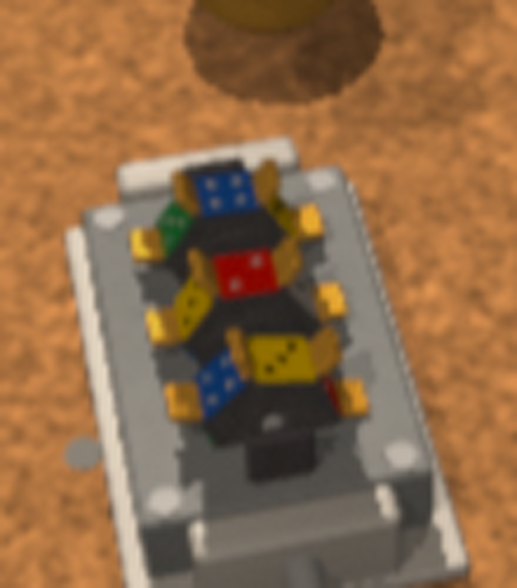

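The middle wheel reads 1.05 (side) and 1.11 (top), with red up, so it is set. Next is the right wheel, which needs two pushes.

```bash
python3 -m crank '[[0,1,-45,-8,0,0,0],[0,2,-90,-16,0,0,0],[0,3,-135,-24,0,0,0],[0,4,-175,-32,0,0,0],[0,4.4,-203,-38,0,0,0],[0,4.4,-203,-38,0,0,0],[0,4.4,-203,-38,0,0,0]]'
python3 -c "
from h import *
st();to(-40,-50,97);to(4,-50,97)"
```

```text
time_s: 6.55
tool_pos: [0.4959, -0.0713, 0.2101]
tool_rot: [179.5, -0.3, 100.5]
force: [0.5, 0.3, 0.3]
grip_width: 0.0008
t 6.55 tcp [495.9 -71.3 210.1] rot [179.5  -0.3 100.5] u,v,tipz -38.6 -50.6 140.1 F [0.5 0.3 0.3] w 0.8
shift for (-40, -50, 97) [-1.5, 0.4, -43.1] wz -0.4
shift for (4, -50, 97) [41.8, 8.1, -43.1] wz -0.4
```

```bash
python3 -m crank '[[0,-1.5,0.4,-22,0,0,0],[0,-1.5,0.4,-43,0,0,0],[0,-1.5,0.4,-43,0,0,0],[0,10,2.4,-43,0,0,0],[0,20,4.2,-43,0,0,0],[0,29,5.8,-43,0,0,0],[0,37,7.3,-43,0,0,0],[0,42,8.1,-43,0,0,0]]' && python3 -m crank '[[0,1,0.2,0,0,0,0],[0,1,0.2,20,0,0,0],[0,1,0.2,40,0,0,0],[0,-22,-4,40,0,0,0],[0,-46,-8,40,0,0,0],[0,-46,-8,40,0,0,0],[0,-46,-8,40,0,0,0]]'
python3 -c "
from h import *
st();to(-40,-50,97);to(0,-50,97)
for n in ['side','wrist']:
  c=read_camera(n);save(c,n+'6',s=1.5);report(c)"
```

```text
time_s: 7.35
tool_pos: [0.5388, -0.0629, 0.1672]
tool_rot: [179.5, -0.3, 100.6]
force: [-1.8, -0.5, 0.4]
grip_width: 0.0005
time_s: 8.05
tool_pos: [0.4933, -0.0709, 0.2078]
tool_rot: [179.4, -0.3, 100.5]
force: [0.3, -0.4, 0.6]
grip_width: 0.0001
t 8.05 tcp [493.3 -70.9 207.8] rot [179.4  -0.3 100.5] u,v,tipz -41.1 -49.8 137.8 F [ 0.3 -0.4  0.6] w 0.1
shift for (-40, -50, 97) [1.1, -0.0, -40.8] wz -0.4
shift for (0, -50, 97) [40.5, 7.0, -40.8] wz -0.4
red []
yellow [(43, 3.082, 20), (-58, 3.132, 25)]
blue [(-53, 3.165, 82)]
green [(-53, 3.102, 37)]
red []
yellow [(1, 0.657, 269)]
blue []
green [(-49, 2.787, 209), (52, 3.068, 475), (-49, 3.332, 20)]
```

View pics/wrist6.png

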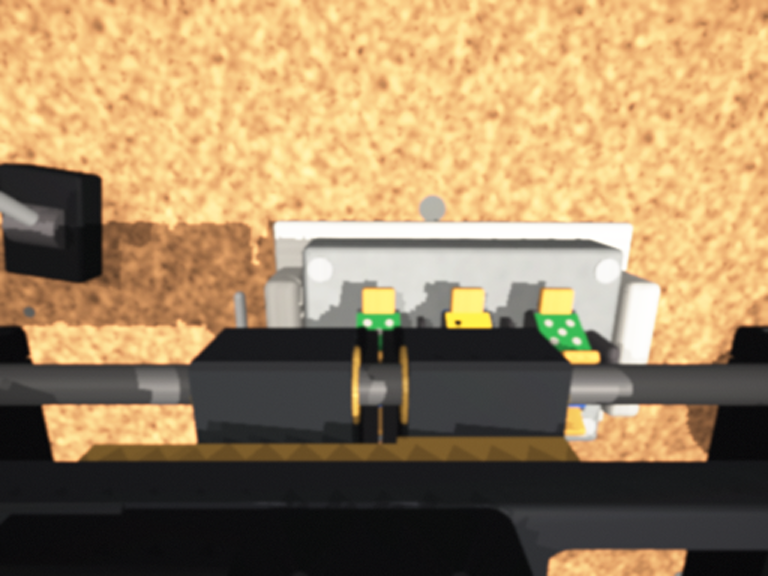

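View pics/side6.png

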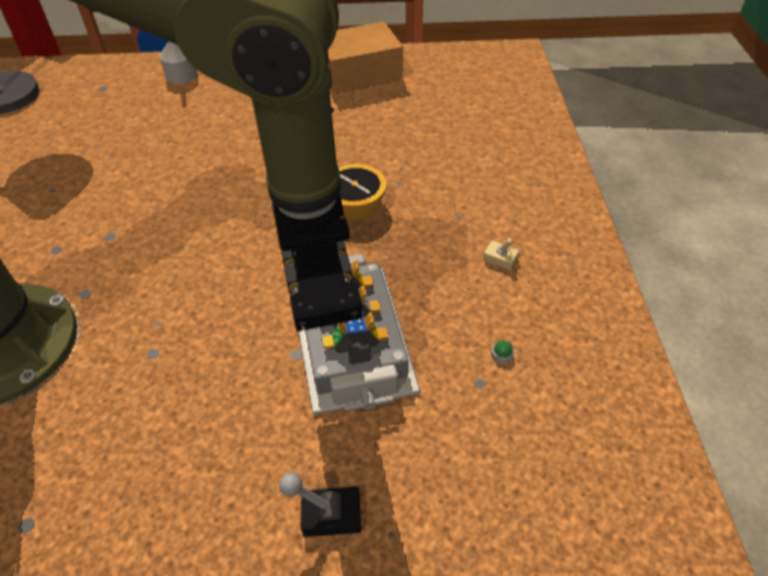

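The right wheel reads about 3.16, with blue up. The fingers are behind its next lug (wrist view col 380). Second push now.

```bash
python3 -m crank '[[0,1,0,-20,0,0,-0.4],[0,1,0,-41,0,0,-0.4],[0,1,0,-41,0,0,-0.4],[0,11,1.8,-41,0,0,-0.4],[0,20,3.4,-41,0,0,-0.4],[0,29,5,-41,0,0,-0.4],[0,37,6.4,-41,0,0,-0.4],[0,43,7.5,-41,0,0,-0.4]]'
python3 -c "
from h import *
st();to(6,-50,97)"
```

```text
time_s: 8.95
tool_pos: [0.5377, -0.063, 0.1667]
tool_rot: [179.5, -0.3, 100.2]
force: [-1.5, 0.5, -0.5]
grip_width: 0.0005
t 8.95 tcp [537.7 -63.  166.7] rot [179.5  -0.3 100.2] u,v,tipz 4.0 -49.7 96.7 F [-1.5  0.5 -0.5] w 0.5
shift for (6, -50, 97) [2.0, 0.1, 0.3] wz -0.1
```

```bash
python3 -m crank '[[0,1.5,0.2,0.3,0,0,0],[0,1.5,0.2,0.3,0,0,0],[0,1.5,0.2,25,0,0,0],[0,1.5,0.2,70,0,0,0],[0,-10,48,90,0,0,0],[0,-20,97,110,0,0,0],[0,-30,146,120,0,0,0],[0,-40,190,120,0,0,0]]'
python3 -c "
from h import *
st()
for n in ['side','top']:
  c=read_camera(n);save(c,n+'7',(180,140,290,265) if n=='side' else (205,165,425,265),4.7 if n=='side' else 3.5);print(n);report(c)"
```

```text
time_s: 9.75
tool_pos: [0.4988, 0.126, 0.2892]
tool_rot: [179.1, -0.4, 100.1]
force: [0.5, -0.0, -0.8]
grip_width: 0.0005
t 9.75 tcp [498.8 126.  289.2] rot [179.1  -0.4 100.1] u,v,tipz -1.2 143.1 219.2 F [ 0.5 -0.  -0.8] w 0.5
side
red [(0, 1.045, 130)]
yellow [(42, 3.128, 23)]
blue [(49, 3.132, 82), (-59, 4.191, 8)]
green [(48, 3.095, 32), (-51, 4.199, 92)]
top
red [(0, 1.111, 137)]
yellow []
blue [(49, 3.207, 76)]
green []
```

View pics/side7.png

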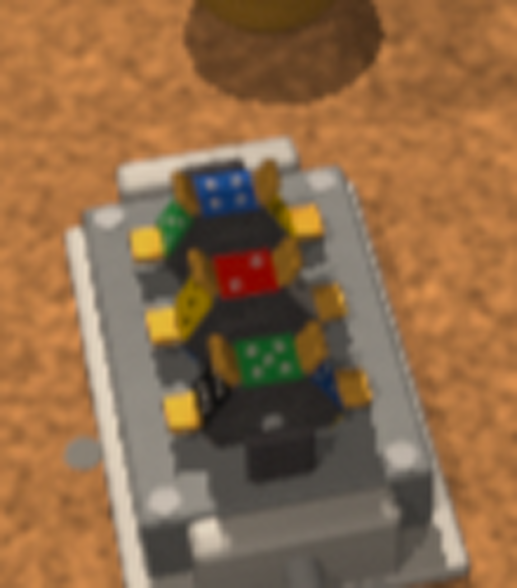

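View pics/top7.png

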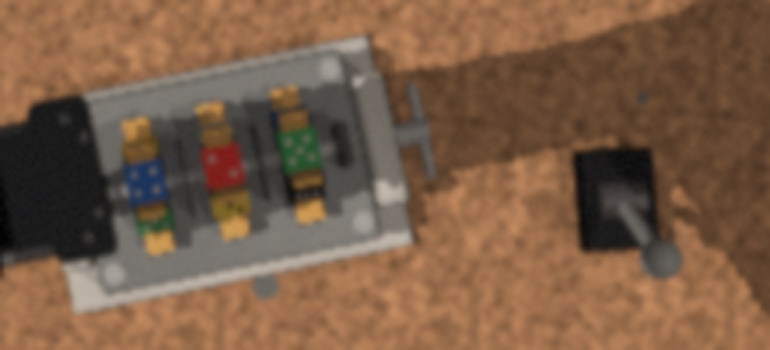

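All three wheels are on code: left 3.13–3.2, mid 1.05–1.11, right 4.20. The top view shows blue, red and green up, with the switch not yet thrown (ball at (660,258)). Now I'll move behind the switch ball.

```bash
python3 -m crank '[[0,-8,-48,0,0,0,-1],[0,-16,-96,0,0,0,-2],[0,-24,-144,0,0,0,-3],[0,-32,-192,0,0,0,-4],[0,-40,-240,0,0,0,-5],[0,-50,-288,0,0,0,-6],[0,-58,-336,0,0,0,-6],[0,-65,-384,0,0,0,-6]]' && python3 -m crank '[[0,-6,-20,-20,0,0,0],[0,-6,-30,-60,0,0,0],[0,-6,-30,-80,0,0,0],[0,-6,-30,-80,0,0,0]]'
python3 -c "
from h import *
st();p=get_obs()['tool_pos']*1000;print('to start',428.5-p[0],-287.6-p[1],155-p[2])
for n in ['side']:
  c=read_camera(n);save(c,n+'8',s=1.5)"
```

```text
time_s: 10.65
tool_pos: [0.4307, -0.2533, 0.2881]
tool_rot: [179.2, -0.6, 94.9]
force: [1.0, -0.1, -0.5]
grip_width: 0.0004
time_s: 11.05
tool_pos: [0.4227, -0.2829, 0.2055]
tool_rot: [179.4, -0.7, 94.8]
force: [-0.9, 0.7, 0.4]
grip_width: 0.0006
t 11.05 tcp [ 422.7 -282.9  205.5] rot [179.4  -0.7  94.8] u,v,tipz -147.7 -246.1 135.5 F [-0.9  0.7  0.4] w 0.6
to start 5.765447300762958 -4.669447433485914 -50.535245540765914
```

View pics/side8.png

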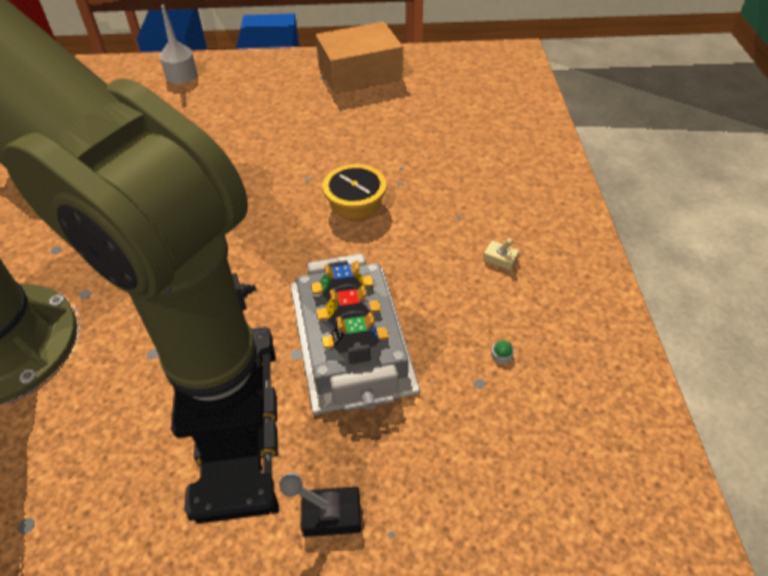

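The gripper sits behind the ball (290,484), clear of it. Lowering and pushing away from the robot.

```bash
python3 -m crank '[[0,2,-4.5,-25,0,0,0],[0,2,-4.5,-50,0,0,0],[0,12,-4,-50,0,0,0],[0,22,-3.4,-50,0,0,0],[0,32,-2.8,-50,0,0,0],[0,42,-2.2,-50,0,0,0],[0,52,-1.6,-50,0,0,0],[0,62,-1,-50,0,0,0]]' && python3 -m crank '[[0,8,0.5,0,0,0,0],[0,16,1,0,0,0,0],[0,22,1.4,0,0,0,0],[0,26,1.6,0,0,0,0],[0,26,1.6,0,0,0,0]]'
python3 -c "
from h import *
st()
for n in ['side']:
  c=read_camera(n);save(c,n+'9',s=1.5)"
```

```text
time_s: 11.9
tool_pos: [0.4873, -0.2841, 0.1579]
tool_rot: [179.2, -0.6, 94.9]
force: [-0.2, -0.6, -0.1]
grip_width: 0.0002
time_s: 12.4
tool_pos: [0.5115, -0.2825, 0.1573]
tool_rot: [179.5, -0.7, 94.8]
force: [-5.7, 1.3, 2.9]
grip_width: 0.0003
t 12.4 tcp [ 511.5 -282.5  157.3] rot [179.5  -0.7  94.8] u,v,tipz -60.2 -261.2 87.3 F [-5.7  1.3  2.9] w 0.3
```

View pics/side9.png

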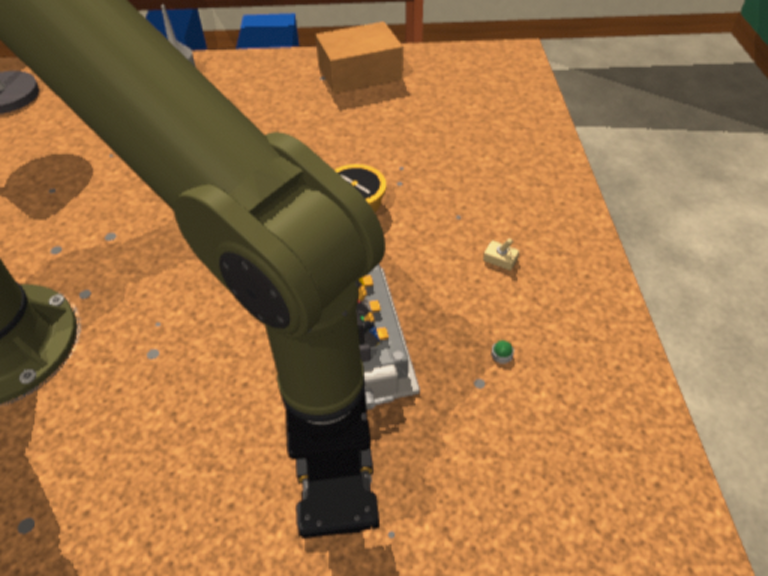

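The force has risen to 5.7 N, against roughly 1 N for friction alone, so the lever is at its stop. I'll press slightly more, then retract towards the robot and look.

```bash
python3 -m crank '[[0,3,0.2,0,0,0,0],[0,3,0.2,0,0,0,0]]' && python3 -m crank '[[0,-10,-0.5,0,0,0,0],[0,-25,-1.5,10,0,0,0],[0,-40,-2,50,0,0,0],[0,-50,20,95,0,0,0],[0,-60,60,130,0,0,0],[0,-65,105,150,0,0,0],[0,-65,155,150,0,0,0],[0,-65,200,150,0,0,0]]' && python3 -m crank '[[0,10,50,0,0,0,0],[0,20,100,0,0,0,0],[0,30,150,0,0,0,0],[0,40,190,0,0,0,0],[0,40,190,0,0,0,0]]'
python3 -c "
from h import *
st()
for n in ['side','top']:
  c=read_camera(n);save(c,n+'10',s=1.5);print(n);report(c)"
```

```text
time_s: 12.65
tool_pos: [0.512, -0.2827, 0.1571]
tool_rot: [179.8, -0.8, 94.7]
force: [-7.2, 1.1, 5.1]
grip_width: 0.0002
time_s: 13.45
tool_pos: [0.447, -0.0811, 0.3088]
tool_rot: [179.5, -0.9, 94.7]
force: [0.2, 0.4, -0.4]
grip_width: 0.0006
time_s: 13.95
tool_pos: [0.4867, 0.1164, 0.3084]
tool_rot: [179.4, -1.1, 95.3]
force: [0.4, -1.0, -0.3]
grip_width: 0.0003
t 13.95 tcp [486.7 116.4 308.4] rot [179.4  -1.1  95.3] u,v,tipz -14.7 135.8 238.4 F [ 0.4 -1.  -0.3] w 0.3
side
red [(0, 1.048, 129)]
yellow [(42, 3.118, 23), (0, 0.958, 59)]
blue [(49, 3.128, 84)]
green [(48, 3.105, 33), (-51, 4.199, 92)]
top
red [(0, 1.113, 138)]
yellow []
blue [(41, 3.207, 28)]
green [(-41, 4.3, 8)]
```

View pics/side10.png

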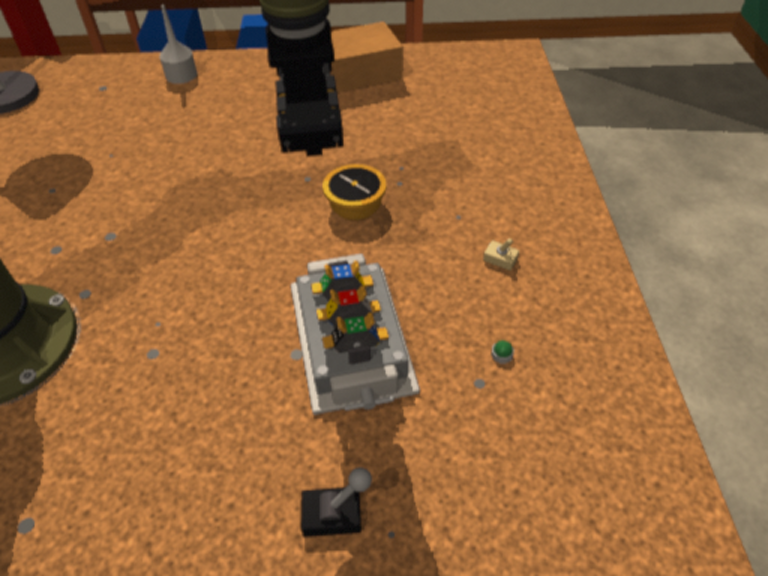

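View pics/top10.png

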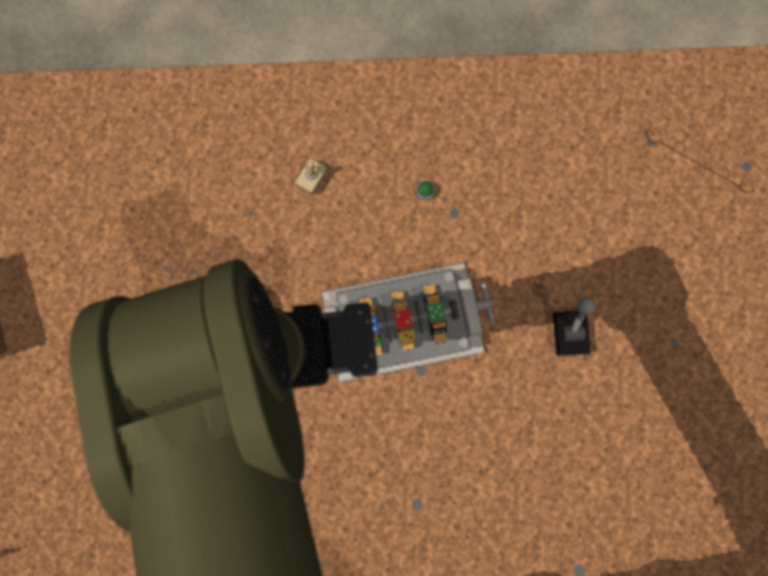

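```bash
python3 -c "
from h import *
c=read_camera('side');t=read_camera('top')
p,e=tri(t,(586/1.5-.2,307/1.5-.2),c,(360/1.5-.2,480/1.5-.2));print(p,e)
d=np.linalg.norm(p[:2]-np.array([.4606,-.2862]));print('travel mm',d*1000,'lever',.5+np.arcsin(min(1,(d*1000-38.35)/80)))"
```

```text
[ 0.53666846 -0.28515772  0.09073699] 0.00025864012878161144
travel mm 76.07560001611857 lever 0.9910703237153906
```

```bash
python3 -c "
from h import *
st();print(sign_off())"
```

```text
t 14.15 tcp [486.9 107.5 308.9] rot [179.5  -0.9  94.6] u,v,tipz -16.1 126.9 238.9 F [ 0.3 -0.3  0.2] w 0.7
the job is handed in; nothing more can be done
None
```

I set the wheels to 4-2-5 by pushing their lugs with the closed fingers, then threw the switch fully over. I handed the job in at 14.15 s, with no verdict reported.

| Check | Side camera | Top camera | Target |
|---|---|---|---|
| Left wheel (blue, 4) | 3.13 rad | about 3.21 rad (partly hidden by the arm) | 3.142 ± 0.17 |
| Middle wheel (red, 2) | 1.05 rad | 1.11 rad | 1.047 ± 0.17 |
| Right wheel (green, 5) | 4.20 rad | 4.30 rad (only a small patch detected) | 4.189 ± 0.17 |

- **Disagreement:** The top camera reads about 0.06–0.10 rad higher than the side camera, but both are inside tolerance on all three wheels.
- **Switch:** The ball travelled 76 mm, using both views, which puts the lever at about 0.99 rad. The force rose to about 7 N against its end stop.
- **Loose items:** The toggle and jewel look unmoved in both views. The compass looks unmoved in the side view; the arm hid it from the top camera. I judged these by eye rather than measuring them again.
- **Robot:** The gripper was raised clear and touching nothing at hand-in.

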